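# Demould two probe handles and stand them under the curing lamp

## Robot

A 6-joint arm with a two-finger parallel gripper is mounted at the origin on the work surface. World frame = base frame: x ahead of the robot, y to its left, z up, the work surface at z = 0. Lengths are in mm, angles in degrees, forces in N, time in s.
With the tool pointing down it reaches from about 350 to 875 mm from the base axis. Payload 4.2 kg.
Tool frame: the origin (TCP) lies on the centre line of the jaws, within the pads' length; the fingertips stand 22 mm ahead of it and the grasp point (between the pads) lies 3 mm ahead of it; z points along the fingers, y is the line along which they close (so a half turn about z gives the same grasp; the last joint's range is limited). The gripper opens to 85 mm and grips with 20 to 120 N. Pads are 22 mm wide; open, the fingers measure 114 mm over their backs; the gripper's body (76 mm by 85 mm) begins 54 mm behind the grasp point. The pads swing forward as they close: fully open they stand 13 mm farther back than shut.
Start: joints at [-61.788, 22.042, 0.453, 0, -68.411, -14.817], TCP at [144.815, -607.97, 253.312] pointing down, gripper open.
Joint ranges: [-179.83, 179.83], [-69.29, 118.12], [-61.27, 80.66], [-181.25, 117.63], [-171.15, -9.14], [-177.46, 177.46]. Speed limits (degrees/s): [159.86, 159.86, 180, 180, 180, 180].

## Interface

Orientations are given as a 3x3 rotation matrix whose columns are the frame's x, y, z axes.
In Python, from plant import robot gives the robot as it stands.
- The arm moves only by the tool drive_tool, never from a script. Its argument "deltas" is a list of rows, each a list of 7 numbers: the shift along the tool's x, y, z in m, then the turn, a rotation vector about the tool's x, y, z in rad, then the closure, from 0 (fully open) to 1 (shut). A call has 1 to 5 rows; each row shifts and turns the commanded pose from where the row before left it, along the tool's axes as they then stand; what a row does not reach is not made up. A row lasts 1/12 s, in which the tool goes at most 41.7 mm and 7.16 degrees, less where a joint would pass 70% of its speed; a pose out of reach is approached as far as the arm can. A call with a gripper value outside its range is refused whole. The fingers move at their own pace and stop on an object; the grip force is fixed at half the most. Time passes only in rows, so rows that do not move let the fingers close. It gives the time, the measured TCP pose, the force, the opening and the grip force at its end, in the units of the state.
- robot.sense(): the state, without advancing time (a new reading comes with each control period).
- robot.grab_frame(name): name is "scene" or "top" or "wrist"; returns a dict with "color" (384x512x3 uint8, red, green, blue), "fx", "fy", "cx", "cy" (pixels), "k1" (the pictures are not rectified: a ray, as slopes to the right and down, at radius r is drawn at 1 + k1 r^2 times it, then the intrinsics apply), "pose" (4x4, takes a point from camera to world coordinates). Camera axes: x right, y down, z forward; pixel columns grow to the right and rows downward; lengths in mm; the calibration is good to about 2 mm. A picture is of the moment at which its call begins. There is no depth.
- robot.sign_off(): hands the job in; it is judged then, once.
The state is a dict: "time_s": time; "q": joint angles; "joint_velocities": joint speeds; "joint_torque": joint torques, N m; "position": TCP position; "tool_rot": TCP orientation; "contact_force": force on the tool from outside, world axes, zero at the start; "wrist_torque": the same for the moment, N m; "gripper_width": finger opening in mm; "gripper_force": force on a finger pad.
Only numpy, scipy, OpenCV 4.12 (cv2) and the standard library are available. Lean on these libraries where they do the work, as an engineer would, in place of code of your own. Each camera call takes 0.05 s, during which the arm holds its last target. There are 200 camera calls.

## Task

Lift the freshly cast red and black test-probe handles out of the sloping mould and stand each one, pointed tip down, fully home in the square sleeve of its own colour. When both are standing there, and not before, switch the curing lamp on by pushing its red toggle lever all the way over to the other side. Leave the jar, the spool and the screwdriver where they are.

Things in the scene. Friction and masses are not known exactly. Their poses are not given: they have to be found in the camera images.
- red_handle: Red cast probe handle, 150 mm long, 18 x 18 mm square section, lowest 25 mm tapering to an 8 mm blunt tip, 60 g. Origin at the tip's end; z runs along it from tip to tail. Starts in a mould cavity, z leaning 45 degrees from vertical (towards the mould's +x), tip low, y level across the cavity. The 55 mm at the tail stand free above the mould, to be gripped across y from above.
- black_handle: Black cast test-probe handle, otherwise the same as the red one; starts in the other cavity.
- mould: Fixed aluminium half mould, 150 mm wide, on a dark stand, its open face sloping 45 degrees, facing the robot; 120 mm high. Origin on the bench under its foot; x points away up the slope, y across. The handle tips lie at x -40, y +42 and -42, z 50 mm (either colour in either place). It ends 95 mm up the handles from the tip; cavities are 21 mm wide and half a handle deep.
- red_sleeve: Red upright square sleeve, fixed to the bench on an 80 x 80 x 6 mm base plate. Inside 28 x 28 mm, walls 4 mm, rim 80 mm above the bench, floor 6 mm above the bench. Origin on the bench under the sleeve's axis; z up; x and y along its walls.
- black_sleeve: Black upright square sleeve, otherwise the same as the red one; the two can change places.
- red_sleeve_floor (a point): Centre of the inner floor of the red sleeve (6 mm above the bench).
- black_sleeve_floor (a point): Centre of the inner floor of the black sleeve.
- lamp_switch (a joint): Angle of the curing lamp's toggle lever: 0 = off, leaning to the robot's side (-x of the housing); 1.0 = fully over to the other side (+x of the housing), on. It stays where it is left.
- lamp_switch_tip (a point): Centre of the red ball (26 mm) at the tip of the toggle lever, about 92 mm above the bench; the 10 mm shaft below it pivots 22 mm above the bench, 80 mm from the ball.
- lamp_switch_base: Grey housing of the toggle lever, 70 x 50 x 25 mm, fixed to the bench. Origin on the bench under its centre. The lever swings in the housing's x-z plane, from its -x side to its +x side, 0.5 rad either side of upright.
- flux_jar: Bystander: closed jar, 54 mm wide, 75 mm tall, origin under its centre.
- solder_spool: Bystander: steel spool, 56 mm wide, 50 mm tall, origin under its centre.
- screwdriver: Bystander: screwdriver lying on the bench, 170 mm long.
Not all that is in view belongs to the job. Of the things shaped like the black_handle, the black one is meant.

How it is judged:
By the outcome, as a careful person would: the job done as asked, in the order asked, and still so for the second after the job is handed in, with the robot touching nothing.
It also fails if it takes over 69 s, if anything falls off the work surface, if the arm or the gripper's body presses on something with over 40 N, if the wrist force passes 120 N, or if a joint passes its speed limit or range.

## Working session

There is one attempt and no reset: what is moved stays moved. The work goes in short steps, Python scripts to look and compute and a tool call to move; the robot and the scene stay as the last step left them, time stands still between calls to the robot, and variables do not carry over. Pictures are saved under pics/ and viewed, at most 10 in all, crops included, and the job is handed in when it is done.

Besides the shell and the picture viewer there is one more tool, called after "Emit:" as name([rows], argument=value, ...), one row to a line, values as JSON. drive_tool: Moves the arm, as the interface text tells. Its arguments: {"type":"object","properties":{"deltas":{"type":"array","items":{"type":"array","items":{"type":"number"}}}},"required":["deltas"]}

```bash
mkdir -p pics
cat > h.py <<'E'
import numpy as np, cv2
from plant import robot
def grab(n,tag):
    f=robot.grab_frame(n); cv2.imwrite(f'pics/{tag}.png',cv2.cvtColor(f['color'],cv2.COLOR_RGB2BGR))
    np.savez(f'pics/{tag}.npz',**{k:np.array(v) for k,v in f.items()}); return f
def load(tag): return dict(np.load(f'pics/{tag}.npz'))
def ray(f,u,v):
    d=np.array([(u-f['cx'])/f['fx'],(v-f['cy'])/f['fy']]); s=d.copy()
    for _ in range(20): s=d/(1+f['k1']*(s@s))
    r=f['pose'][:3,:3]@np.array([s[0],s[1],1]); return f['pose'][:3,3],r/np.linalg.norm(r)
def onz(f,u,v,z):
    o,r=ray(f,u,v); return o+r*(z-o[2])/r[2]
def tri(*a):
    A=np.zeros((3,3));b=np.zeros(3);L=[]
    for f,u,v in a:
        o,r=ray(f,u,v);P=np.eye(3)-np.outer(r,r);A+=P;b+=P@o;L.append((o,P))
    x=np.linalg.solve(A,b); return x,[np.linalg.norm(P@(x-o)).round(1) for o,P in L]
def proj(f,p):
    R=f['pose'][:3,:3];c=R.T@(np.array(p)-f['pose'][:3,3]);s=c[:2]/c[2];s=s*(1+f['k1']*(s@s))
    return np.array([f['fx']*s[0]+f['cx'],f['fy']*s[1]+f['cy']])
E
python3 - <<'E'
from h import *
for n in('scene','top'):
    f=grab(n,n+'0'); print(n,f['pose'].round(2),f['fx'],f['k1'])
    i=cv2.imread(f'pics/{n}0.png'); cv2.imwrite(f'pics/{n}0b.png',cv2.resize(i,(800,600),interpolation=cv2.INTER_CUBIC))
s=robot.sense();print(s)
E
```

```text
scene [[ 1.20000e-01  5.90000e-01 -8.00000e-01  1.71706e+03]
 [ 9.90000e-01 -6.00000e-02  1.10000e-01  8.19000e+00]
 [ 2.00000e-02 -8.10000e-01 -5.90000e-01  9.32180e+02]
 [ 0.00000e+00  0.00000e+00  0.00000e+00  1.00000e+00]] 440.68480781910284 -0.035205236911346784
top [[-3.00000e-02 -9.90000e-01  1.40000e-01  3.68180e+02]
 [-1.00000e+00  3.00000e-02  1.00000e-02  1.53000e+02]
 [-1.00000e-02 -1.40000e-01 -9.90000e-01  1.26196e+03]
 [ 0.00000e+00  0.00000e+00  0.00000e+00  1.00000e+00]] 372.1571936164119 -0.04767843986158395
{'time_s': 0.1, 'q': array([-6.17871406e+01,  2.20866768e+01,  3.89628988e-01, -2.51101102e-02,
       -6.84119911e+01, -1.48179243e+01]), 'joint_velocities': array([-0.10152233, -0.13339836,  0.11247478,  0.11032846,  0.08322018,
        0.03764766]), 'joint_torque': array([-8.86082307e-05, -3.93319452e+01,  1.88930994e+01,  4.19794366e+00,
       -2.59391178e-03,  8.14231754e-06]), 'position': array([ 144.71647115, -607.53524626,  252.34189214]), 'tool_rot': array([[-9.72833768e-01, -2.31504143e-01, -5.40567120e-04],
       [-2.31504755e-01,  9.72831976e-01,  1.86961635e-03],
       [ 9.30570475e-05,  1.94396978e-03, -9.99998106e-01]]), 'contact_force': array([ 0.11551335,  0.46142515, -0.84104328]), 'wrist_torque': array([-0.00148941,  0.00695617,  0.02276514]), 'gripper_force': 0.0, 'gripper_width': 85.74361247250856}
```

View pics/scene0b.png

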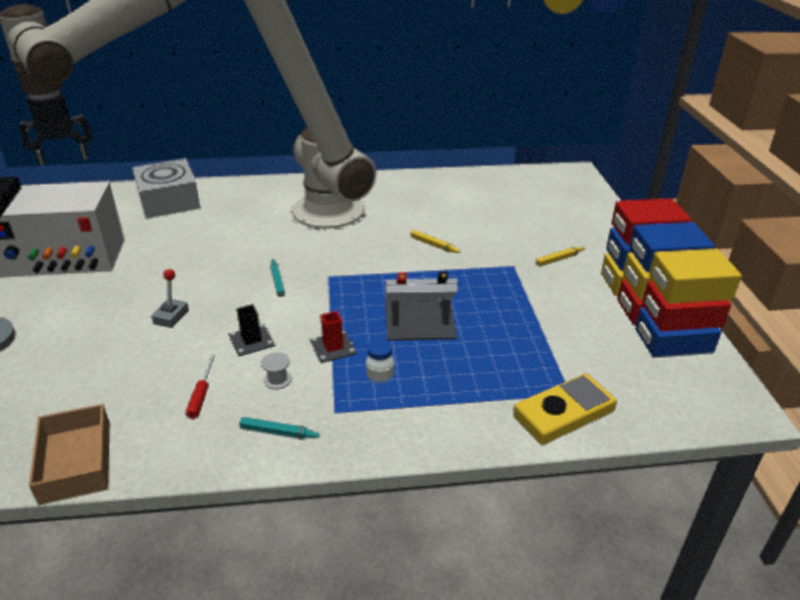

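View pics/top0b.png

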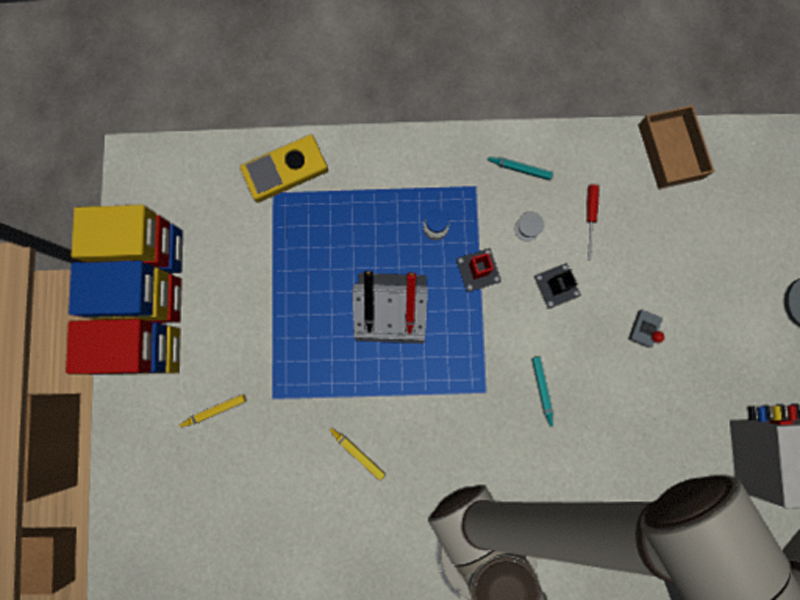

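Scene view: the mould is at about (420,305) with red left and black right, the black sleeve at (248,325), the red sleeve at (332,335) and the lever ball at (169,274). Top view: red handle (411,300), black handle (369,300), red sleeve (482,265), black sleeve (562,283), ball (657,337). Next, an enlarged crop of both.

Run:
```python
from h import *
a=cv2.imread('pics/top0.png')[134:230,218:435]; b=cv2.imread('pics/scene0.png')[160:237,90:301]
c=np.zeros((600,800,3),np.uint8)
k=3.4
A=cv2.resize(a,None,fx=k,fy=k,interpolation=cv2.INTER_CUBIC);B=cv2.resize(b,None,fx=k,fy=k,interpolation=cv2.INTER_CUBIC)
c[:A.shape[0],:A.shape[1]]=A; c[330:330+B.shape[0],:B.shape[1]]=B
cv2.imwrite('pics/crop1.png',cv2.convertScaleAbs(c,alpha=1.3,beta=15)); print(A.shape,B.shape)
```

```text
(326, 738, 3) (262, 717, 3)
```

View pics/crop1.png

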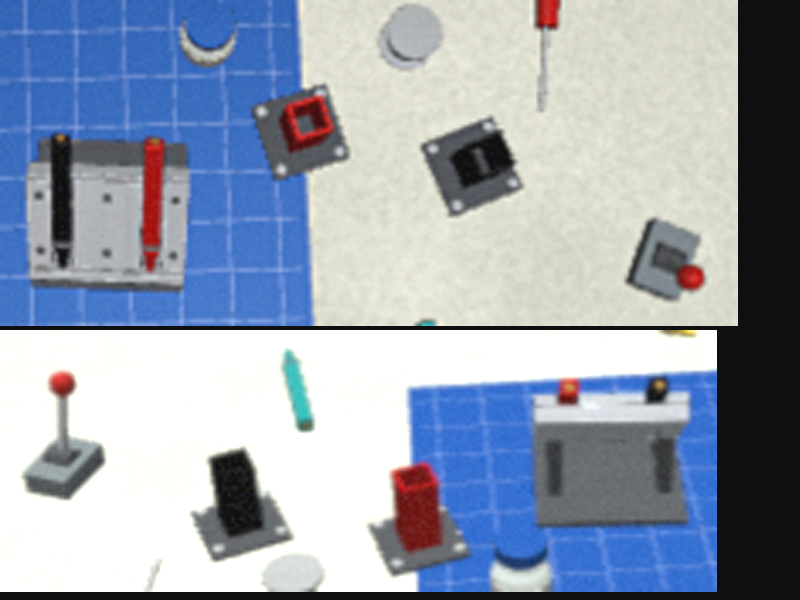

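Crop: top half (scale 3.4) gives red plate corners ≈(252,102),(323,84),(348,158),(277,180), black plate (421,147),(491,118),(523,185),(457,215), red tip/tail (150,270)/(154,140), black (63,267)/(61,137), ball (690,277). Scene half gives ball (62,384) and the tails at (569,385),(657,383).

Run:
```python
from h import *
T=load('top0');S=load('scene0')
t=lambda x,y:((x+.5)/3.4-.5+218,(y+.5)/3.4-.5+134)
s=lambda x,y:((x+.5)/3.4-.5+90,(y+.5-330)/3.4-.5+160)
def plate(n,cs,f,m,z=6):
    P=np.array([onz(f,*m(*c),z)[:2] for c in cs]); d=np.diff(np.vstack([P,P[:1]]),axis=0)
    print(n,'c',P.mean(0).round(1),'sides',np.linalg.norm(d,axis=1).round(1),'dir',(np.degrees(np.arctan2(d[:,1],d[:,0]))%90).round(1))
plate('red',[(252,102),(323,84),(348,158),(277,180)],T,t)
plate('black',[(421,147),(491,118),(523,185),(457,215)],T,t)
plate('sw top',[(655,219),(698,235),(672,299),(629,283)],T,t,25)
for n,a,b in(('red',(369,527),(468,550)),('blk',(191,512),(291,537))):
    print(n,'scene diag mid',((onz(S,*s(*a),6)+onz(S,*s(*b),6))/2).round(1))
print('red rim T',onz(T,*t(308,117),80).round(1),'S',onz(S,*s(415,475),80).round(1))
print('blk rim S',onz(S,*s(229,457),80).round(1))
print('ball',tri((T,*t(690,277)),(S,*s(62,384))))
for n,tip,tail,st in(('red',(150,270),(154,140),(569,385)),('blk',(63,267),(61,137),(657,383))):
    a=onz(T,*t(*tip),50);b=onz(T,*t(*tail),156)
    print(n,a.round(1),b.round(1),np.linalg.norm(b-a).round(1),'tri',tri((T,*t(*tail)),(S,*s(*st))))
```

```text
red c [598.3  -5.1] sides [74.6 79.6 75.1 83.3] dir [12.7 15.5 15.5 15. ]
black c [ 556.8 -177.3] sides [77.8 74.6 74.  76.9] dir [20.7 21.6 22.4 24.4]
sw top c [ 455.9 -354.4] sides [45.  69.5 44.6 69.5] dir [67.5 63.1 67.5 63.4]
red scene diag mid [600.6  -5.1   6. ]
blk scene diag mid [ 561.5 -175.6    6. ]
red rim T [597.8  -4.   80. ] S [597.2  -4.   80. ]
blk rim S [ 551.1 -178.    80. ]
ball (array([ 433.28730561, -348.05341099,   96.11807043]), [np.float64(0.4), np.float64(0.4)])
red [459.3 150.6  50. ] [566.6 143.6 156. ] 151.0 tri (array([567.47048298, 143.51816948, 151.18325442]), [np.float64(0.1), np.float64(0.1)])
blk [464.7 234.   50. ] [572.  226.1 156. ] 151.0 tri (array([572.75100905, 226.0171815 , 151.41384453]), [np.float64(0.4), np.float64(0.4)])
```

Emit:
drive_tool([
  [0,0,0,0,0,0.1,0],
  [0,0,0,0,0,0.1,0],
  [0,0,0,0,0,0.098,0],
  [-0.017,0.037,0,0,0,0,0],
  [-0.017,0.037,0,0,0,0,0],
])

```text
time_s: 0.52
position: [183.0, -536.1, 251.5]
tool_rot: [[-0.998, 0.068, -0.001], [0.068, 0.998, 0.002], [0.001, 0.002, -1.0]]
contact_force: [0.5, 0.4, -0.5]
gripper_width: 85.3
gripper_force: 0.0
```

Emit:
drive_tool([
  [-0.017,0.037,0,0,0,0,0],
  [-0.017,0.037,0,0,0,0,0],
  [-0.017,0.037,0,0,0,0,0],
  [-0.017,0.037,0,0,0,0,0],
  [-0.017,0.037,0,0,0,0,0],
])

```text
time_s: 0.93
position: [280.4, -355.2, 253.0]
tool_rot: [[-0.998, 0.065, -0.0], [0.065, 0.998, 0.0], [0.0, 0.0, -1.0]]
contact_force: [2.0, 0.1, -0.0]
gripper_width: 85.5
gripper_force: 0.0
```

Emit:
drive_tool([
  [-0.017,0.037,0,0,0,0,0],
  [-0.017,0.037,0,0,0,0,0],
  [-0.017,0.037,0,0,0,0,0],
  [-0.017,0.037,0,0,0,0,0],
  [-0.017,0.037,0,0,0,0,0],
])

```text
time_s: 1.35
position: [377.0, -176.0, 253.3]
tool_rot: [[-0.998, 0.064, 0.0], [0.064, 0.998, 0.0], [-0.0, 0.0, -1.0]]
contact_force: [0.1, -0.0, 0.3]
gripper_width: 85.2
gripper_force: 0.0
```

Emit:
drive_tool([
  [-0.017,0.037,0,0,0,0,0],
  [-0.017,0.037,0,0,0,0,0],
  [-0.017,0.037,0,0,0,0,0],
  [-0.017,0.037,0,0,0,0,0],
  [0,0,0,0,0,0,0],
])

```text
time_s: 1.77
position: [457.2, -30.0, 253.1]
tool_rot: [[-0.998, 0.058, 0.002], [0.058, 0.998, 0.0], [-0.002, 0.001, -1.0]]
contact_force: [-0.4, 0.1, -0.0]
gripper_width: 85.6
gripper_force: 0.0
```

Emit:
drive_tool([
  [-0.0166,0.0361,0,0,0,0,0],
  [-0.0166,0.0361,0,0,0,0,0],
  [-0.0166,0.0361,0,0,0,0,0],
  [-0.0166,0.0361,0,0,0,0,0],
  [-0.0166,0.0361,0,0,0,0.006,0],
])

```text
time_s: 2.18
position: [548.9, 141.6, 252.9]
tool_rot: [[-0.998, 0.07, -0.001], [0.07, 0.998, -0.0], [0.001, -0.0, -1.0]]
contact_force: [0.7, -0.7, 0.4]
gripper_width: 85.3
gripper_force: 0.0
```

Emit:
drive_tool([
  [0,0,0.01,0,0,0,0],
  [0,0,0,0,0,0,0],
])

```text
time_s: 2.35
position: [548.0, 141.3, 240.4]
tool_rot: [[-0.998, 0.069, -0.005], [0.069, 0.998, -0.002], [0.005, -0.002, -1.0]]
contact_force: [-1.2, -0.4, -0.5]
gripper_width: 85.4
gripper_force: 0.0
```

Run:
```python
from h import *
f=grab('wrist','w1'); i=cv2.imread('pics/w1.png')
for n,t,l in(('red',(459.3,150.6,50),(566.6,143.6,156)),('blk',(464.7,234,50),(572,226.1,156))):
    print(n,proj(f,t).round(1)*1.5625,proj(f,l).round(1)*1.5625)
cv2.imwrite('pics/w1b.png',cv2.resize(i,(800,600),interpolation=cv2.INTER_CUBIC)); s=robot.sense();print(s['position'],f['pose'].round(3))
```

```text
red [398.75    109.21875] [401.71875 368.125  ]
blk [548.125   110.15625] [596.5625  366.71875]
[547.72597085 140.19525668 241.37123779] [[ 6.90000e-02  9.53000e-01  2.94000e-01  4.72548e+02]
 [ 9.98000e-01 -6.50000e-02 -2.20000e-02  1.45867e+02]
 [-2.00000e-03  2.95000e-01 -9.55000e-01  3.60108e+02]
 [ 0.00000e+00  0.00000e+00  0.00000e+00  1.00000e+00]]
```

View pics/w1b.png

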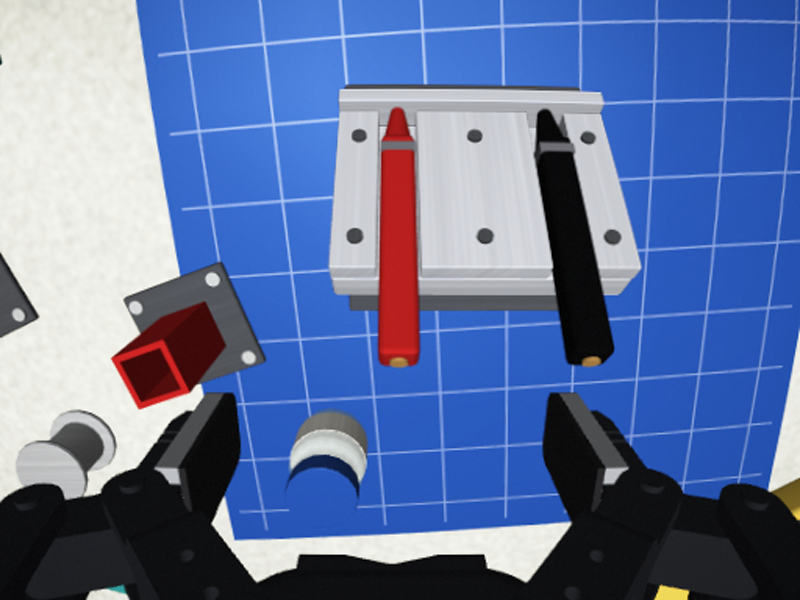

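The wrist view confirms the measurements: red tip (397,108) and tail (398,362), black tip (546,112) and tail (591,361), within 1–2 mm of prediction. Descending to the red tail.

Emit:
drive_tool([
  [-0.0035,0.004,0.03,0,0,0,0],
  [0,0,0.03,0,0,0,0],
  [0,0,0.02,0,0,0,0],
  [0,0,0.01,0,0,0,0],
  [0,0,0,0,0,0,0],
])

```text
time_s: 2.82
position: [550.9, 142.2, 151.4]
tool_rot: [[-0.997, 0.072, -0.004], [0.072, 0.997, -0.002], [0.004, -0.003, -1.0]]
contact_force: [-0.2, -0.7, -0.8]
gripper_width: 85.4
gripper_force: 0.0
```

Emit:
drive_tool([
  [0,0.0015,0.006,0,0,0,0],
  [0,0,0,0,0,0,0.5],
  [0,0,0,0,0,0,0.8],
  [0,0,0,0,0,0,1],
  [0,0,0,0,0,0,1],
])

```text
time_s: 3.23
position: [552.9, 145.6, 148.3]
tool_rot: [[-0.998, 0.07, 0.002], [0.07, 0.998, 0.001], [-0.002, 0.001, -1.0]]
contact_force: [-0.0, 0.3, 0.8]
gripper_width: 38.8
gripper_force: 0.0
```

Emit:
drive_tool([
  [0,0,0,0,0,0,1],
  [0,0,0,0,0,0,1],
  [0,0,0,0,0,0,1],
  [0,0,0,0,0,0,1],
  [0,0,0,0,0,0,1],
])

```text
time_s: 3.65
position: [552.7, 145.4, 148.0]
tool_rot: [[-0.998, 0.07, 0.001], [0.07, 0.998, 0.0], [-0.001, 0.0, -1.0]]
contact_force: [-0.8, -0.4, 4.7]
gripper_width: 17.2
gripper_force: 60.0
```

Red is gripped (17.2 mm, 60 N). Lifting, then turning to the sleeve's yaw and tilting upright.

Emit:
drive_tool([
  [0,0,-0.01,0,0,0,1],
  [0,0,-0.02,0,0,0,1],
  [0,0,-0.035,0,0,0,1],
  [0,0,-0.035,0,0,0,1],
  [0,0,-0.03,0,0,0,1],
])

```text
time_s: 4.07
position: [552.6, 145.4, 279.7]
tool_rot: [[-0.998, 0.07, 0.001], [0.07, 0.998, 0.0], [-0.001, 0.001, -1.0]]
contact_force: [0.9, -0.4, -0.2]
gripper_width: 17.1
gripper_force: 59.4
```

Emit:
drive_tool([
  [0,0,-0.01,0,0,-0.11,1],
  [0,0,0,0,0,-0.11,1],
  [0,0,0,0,0,-0.11,1],
  [0,0,0,0,0,0,1],
])

```text
time_s: 4.4
position: [552.3, 145.5, 287.7]
tool_rot: [[-0.966, -0.258, 0.0], [-0.258, 0.966, 0.001], [-0.0, 0.001, -1.0]]
contact_force: [0.4, -0.2, -0.5]
gripper_width: 17.0
gripper_force: 59.4
```

Emit:
drive_tool([
  [0,0,0,0,-0.11,0,1],
  [0,0,0,0,-0.11,0,1],
  [0,0,0,0,-0.11,0,1],
  [0,0,0,0,-0.11,0,1],
])

```text
time_s: 4.73
position: [552.7, 146.1, 288.2]
tool_rot: [[-0.873, -0.255, 0.417], [-0.228, 0.967, 0.113], [-0.432, 0.003, -0.902]]
contact_force: [0.5, -0.7, -1.4]
gripper_width: 17.2
gripper_force: 59.3
```

Emit:
drive_tool([
  [0,0,0,0,-0.11,0,1],
  [0,0,0,0,-0.11,0,1],
  [0,0,0,0,-0.11,0,1],
  [0,0,0,0,-0.015,0,1],
  [0,0,0,0,0,0,1],
])

```text
time_s: 5.15
position: [565.0, 130.2, 300.9]
tool_rot: [[-0.762, -0.227, 0.607], [-0.194, 0.974, 0.12], [-0.618, -0.026, -0.786]]
contact_force: [-0.2, -0.8, -0.6]
gripper_width: 17.1
gripper_force: 59.5
```

```bash
cat >> h.py <<'E'
def go(goal):
    s=robot.sense();R=s['tool_rot'];print('pos',s['position'].round(1),'R',R.round(3).tolist(),'F',s['contact_force'].round(1),s['gripper_width'].round(1))
    print('tool delta mm',(R.T@(np.array(goal)-s['position'])).round(1))
E
python3 - <<'E'
from h import *
go((598-3*.68,-4.5-3*.18,265))
f=grab('wrist','w2');cv2.imwrite('pics/w2b.png',cv2.resize(cv2.imread('pics/w2.png'),(800,600)))
E
```

```text
Traceback (most recent call last):
  File "h.py", line 22, in go
    s=robot.sense();R=s['tool_rot'];print('pos',s['position'].round(1),'R',R.round(3).tolist(),'F',s['contact_force'].round(1),s['gripper_width'].round(1))
                                                                                                                               ^^^^^^^^^^^^^^^^^^^^^^^^
AttributeError: 'float' object has no attribute 'round'
```

```bash
sed -i "s/,s\['gripper_width'\].round(1)//" h.py
python3 - <<'E'
from h import *
go((598-3*.68,-4.5-3*.18,280)); print(robot.sense()['q'].round(1))
E
```

```text
pos [565.  130.2 300.9] R [[-0.762, -0.227, 0.607], [-0.194, 0.974, 0.12], [-0.618, -0.026, -0.786]] F [-0.2 -0.8 -0.6]
tool delta mm [  15.6 -138.2   19. ]
[  27.8    1.   -43.7   51.3  -13.1 -151.4]
```

Emit:
drive_tool([
  [0,0,0,0,0.1,0,1],
  [0,0,0,0,0.11,0,1],
  [0,0,0,0,0.11,0,1],
  [0,0,0,0,0.11,0,1],
  [0,0,0,0,0.11,0,1],
])

```text
time_s: 5.57
position: [575.2, 123.8, 309.6]
tool_rot: [[-0.946, -0.208, 0.248], [-0.212, 0.977, 0.012], [-0.244, -0.041, -0.969]]
contact_force: [0.5, 0.2, -0.3]
gripper_width: 17.1
gripper_force: 59.6
```

Emit:
drive_tool([
  [0,0,0,0,0.11,0,1],
  [0,0,0,0,0,0,1],
])

```text
time_s: 5.73
position: [578.9, 124.0, 308.4]
tool_rot: [[-0.968, -0.205, 0.145], [-0.209, 0.978, -0.014], [-0.139, -0.044, -0.989]]
contact_force: [1.6, 0.9, -0.8]
gripper_width: 16.7
gripper_force: 59.5
```

Run:
```python
from h import *
go((598,-4.5,300)); print(robot.sense()['q'].round(1))
```

```text
pos [578.9 124.  308.4] R [[-0.968, -0.205, 0.145], [-0.209, 0.978, -0.014], [-0.139, -0.044, -0.989]] F [ 1.6  0.9 -0.8]
tool delta mm [   9.6 -129.2   12.9]
[  30.    13.2   -6.8    5.4  -63.3 -110.2]
```

Emit:
drive_tool([
  [0,0,0,-0.02,0.07,0,1],
  [0,0,0,-0.024,0.07,0,1],
  [0,0,0,0,0,-0.11,1],
  [0,0,0,0,0,-0.11,1],
  [0,0,0,0,0,-0.11,1],
])

```text
time_s: 6.15
position: [575.4, 121.8, 307.3]
tool_rot: [[-0.855, -0.519, 0.002], [-0.519, 0.855, -0.001], [-0.001, -0.002, -1.0]]
contact_force: [0.0, 0.2, -0.1]
gripper_width: 17.0
gripper_force: 59.4
```

Emit:
drive_tool([
  [0,0,0,0,0,-0.11,1],
  [0,0,0,0,0,-0.11,1],
  [0,0,0,0,0,-0.11,1],
  [0,0,0,0,0,-0.11,1],
  [0,0,0,0,0,-0.11,1],
])

```text
time_s: 6.57
position: [574.9, 121.8, 307.7]
tool_rot: [[-0.458, -0.889, 0.002], [-0.889, 0.458, -0.001], [0.0, -0.002, -1.0]]
contact_force: [0.1, 0.7, -1.0]
gripper_width: 17.3
gripper_force: 59.4
```

Emit:
drive_tool([
  [0,0,0,0,0,-0.11,1],
  [0,0,0,0,0,-0.11,1],
  [0,0,0,0,0,-0.11,1],
  [0,0,0,0,0,-0.11,1],
  [0,0,0,0,0,-0.11,1],
])

```text
time_s: 6.98
position: [574.9, 121.8, 307.7]
tool_rot: [[0.075, -0.997, 0.002], [-0.997, -0.075, -0.001], [0.001, -0.002, -1.0]]
contact_force: [0.6, -0.3, -0.2]
gripper_width: 16.7
gripper_force: 59.4
```

Emit:
drive_tool([
  [0,0,0,0,0,-0.11,1],
  [0,0,0,0,0,-0.08,1],
  [0,0,0,0,0,0,1],
  [0,0,0,0,0,0,1],
])

```text
time_s: 7.32
position: [575.1, 121.5, 308.0]
tool_rot: [[0.255, -0.967, 0.002], [-0.967, -0.255, -0.002], [0.002, -0.001, -1.0]]
contact_force: [0.1, -0.1, -0.6]
gripper_width: 16.9
gripper_force: 59.5
```

Run:
```python
from h import *
go((598,-4.5,300)); print(robot.sense()['q'].round(1))
```

```text
pos [575.1 121.5 308. ] R [[0.255, -0.967, 0.002], [-0.967, -0.255, -0.002], [0.002, -0.001, -1.0]] F [ 0.1 -0.1 -0.6]
tool delta mm [127.7  10.    8.2]
[ 27.8  16.5   0.1   0.2 -73.6 -13.1]
```

Emit:
drive_tool([
  [0.032,0.0025,0,0,0,0,1],
  [0.032,0.0025,0,0,0,0,1],
  [0.032,0.0025,0,0,0,0,1],
  [0.032,0.0025,0,0,0,0,1],
  [0,0,0,0,-0.065,0,1],
])

```text
time_s: 7.73
position: [598.4, -7.9, 308.0]
tool_rot: [[0.252, -0.968, -0.016], [-0.966, -0.253, 0.059], [-0.062, 0.0, -0.998]]
contact_force: [-0.2, -0.3, -1.2]
gripper_width: 17.0
gripper_force: 59.4
```

Emit:
drive_tool([
  [0,0,0,0,-0.09,0,1],
  [0,0,0,0,-0.09,0,1],
  [0,0,0,0,-0.09,0,1],
  [0,0,0,0,-0.09,0,1],
  [0,0,0,0,-0.09,0,1],
])

```text
time_s: 8.15
position: [599.2, -4.9, 309.4]
tool_rot: [[0.223, -0.967, -0.124], [-0.841, -0.255, 0.477], [-0.493, -0.002, -0.87]]
contact_force: [0.5, -0.4, -1.6]
gripper_width: 16.8
gripper_force: 59.4
```

Emit:
drive_tool([
  [0,0,0,0,-0.09,0,1],
  [0,0,0,0,-0.09,0,1],
  [0,0,0,0,-0.09,0,1],
  [0,0,0,0,0,0,1],
  [0,0,0,0,0,0,1],
])

```text
time_s: 8.57
position: [599.2, -6.1, 307.5]
tool_rot: [[0.179, -0.967, -0.18], [-0.688, -0.254, 0.68], [-0.703, 0.002, -0.711]]
contact_force: [0.1, -0.0, -0.4]
gripper_width: 17.0
gripper_force: 59.6
```

Run:
```python
from h import *
go((598,-4.5,260)); s=robot.sense();print(s['q'].round(1))
f=grab('scene','s2');g=grab('top','t2')
a=cv2.imread('pics/s2.png')[90:250,130:290];b=cv2.imread('pics/t2.png')[110:220,250:410]
cv2.imwrite('pics/c2.png',np.vstack([cv2.resize(a,None,fx=2.2,fy=2.2,interpolation=2),cv2.resize(b,None,fx=2.2,fy=2.2,interpolation=2)]))
```

```text
pos [599.2  -6.1 307.5] R [[0.179, -0.967, -0.18], [-0.688, -0.254, 0.68], [-0.703, 0.002, -0.711]] F [ 0.1 -0.  -0.4]
tool delta mm [32.1  0.6 35.1]
[ -6.5  27.5  20.4 -41.7 -99.5  20.3]
```

View pics/c2.png

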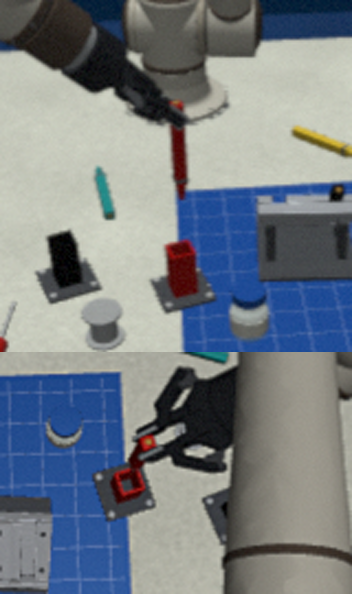

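The handle is upright: scene crop tip (181,197), tail (177,104), and the sleeve rim centre at about (181,248) below it.

Run:
```python
from h import *
S=load('s2');T=load('t2')
c=lambda p:((proj(S,p)+.5-[130,90])*2.2-.5).round(1)
ct=lambda p:((proj(T,p)+.5-[250,110])*2.2-.5+[0,352]).round(1)
print('tip',c((598.7,-4,173)),'tail',c((598.7,-4,323)),'rim',c((598,-4.5,80)),'T tip',ct((598.7,-4,173)),'tail',ct((598.7,-4,323)),'rim',ct((598,-4.5,80)))
print(onz(S,130+181.5/2.2-.5,90+197.5/2.2-.5,173).round(1),onz(T,250+148/2.2,110+(442-352)/2.2,323).round(1))
go((598+.54,-4.5-2.04,205))
```

```text
tip [176.8 194.9] tail [170.4  99.1] rim [180. 248.] T tip [137.1 466.3] tail [154.1 439.3] rim [129.  480.2]
[604.4   1.7 173. ] [595.    2.7 323. ]
pos [599.   -4.8 309.2] R [[0.184, -0.966, -0.179], [-0.687, -0.257, 0.679], [-0.703, -0.001, -0.711]] F [0.6 0.2 0.1]
tool delta mm [74.3  1.  73. ]
```

Emit:
drive_tool([
  [0.0188,0.0005,0.0115,0,0,0,1],
  [0.0188,0.0005,0.0115,0,0,0,1],
  [0.0188,0.0005,0.0115,0,0,0,1],
  [0,0,0,0,0,0,1],
  [0,0,0,0,0,0,1],
])

```text
time_s: 9.08
position: [601.3, -19.8, 244.5]
tool_rot: [[0.183, -0.966, -0.182], [-0.686, -0.258, 0.68], [-0.704, 0.0, -0.71]]
contact_force: [0.1, -0.8, 0.4]
gripper_width: 17.0
gripper_force: 59.5
```

Run:
```python
from h import *
go((599,-12,236)); s=robot.sense();p=s['position']+3*s['tool_rot'][:,2]; print('grasp',p)
f=grab('scene','s3');g=grab('top','t3');k=5
a=cv2.imread('pics/s3.png')[145:235,170:250];b=cv2.imread('pics/t3.png')[140:200,270:350]
cv2.imwrite('pics/c3.png',np.hstack([cv2.resize(a,None,fx=k,fy=k,interpolation=2),np.vstack([cv2.resize(b,None,fx=k,fy=k,interpolation=2),np.zeros((150,400,3),np.uint8)])]))
for n,q in(('tip',p-[0,0,132]),('tail',p+[0,0,18]),('rim',(598,-4.5,80))):
    print(n,((proj(f,q)+.5-[170,145])*k-.5).round(1),((proj(g,q)+.5-[270,140])*k-.5+[400,0]).round(1))
```

```text
pos [601.3 -19.8 244.5] R [[0.183, -0.966, -0.182], [-0.686, -0.258, 0.68], [-0.704, 0.0, -0.71]] F [ 0.1 -0.8  0.4]
tool delta mm [ 0.2  0.2 11.8]
grasp [600.76663021 -17.78296924 242.41504975]
tip [185.9 254.6] [620.7 127.6]
tail [170.5  48.4] [658.2  72.4]
rim [209.8 289.2] [593.9 142. ]
```

View pics/c3.png

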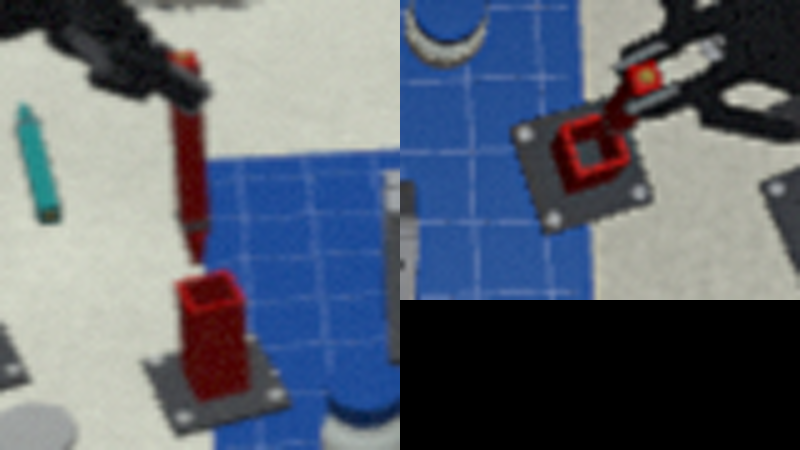

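Scene half: tip (197,264), tail (183,58), rim centre (210,288). Top half: tail (647,76), rim centre about (591,142).

Run:
```python
from h import *
f=load('s3');g=load('t3');k=5
a=lambda x,y:((x+.5)/k-.5+170,(y+.5)/k-.5+145); b=lambda x,y:((x-400+.5)/k-.5+270,(y+.5)/k-.5+140)
t,e=tri((f,*a(183,58)),(g,*b(647,76)));print('tail',t.round(1),e)
print('rim',onz(f,*a(210,288),80),onz(g,*b(591,142),80), tri((f,*a(210,288)),(g,*b(591,142))))
for z in(100,105,110,t[2]-150): print(z,onz(f,*a(197,264),z).round(1))
```

```text
tail [600.6 -11.8 253.5] [np.float64(0.9), np.float64(0.9)]
rim [596.72148238  -4.30443494  80.        ] [598.03624189  -2.60660325  80.        ] (array([597.85089574,  -3.41002178,  80.70415247]), [np.float64(0.9), np.float64(0.9)])
100 [597.3 -11.4 100. ]
105 [604.  -11.3 105. ]
110 [610.8 -11.2 110. ]
103.4879032634314 [602.  -11.3 103.5]
```

Emit:
drive_tool([
  [-0.0057,0.0013,0.0057,0,0,0,1],
  [0,0,0,0,0,0,1],
  [0.0106,0,0.0107,0,0,0,1],
  [0.0106,0,0.0107,0,0,0,1],
  [0,0,0,0,0,0,1],
])

```text
time_s: 9.6
position: [596.7, -12.7, 210.2]
tool_rot: [[0.178, -0.967, -0.185], [-0.685, -0.256, 0.682], [-0.707, 0.006, -0.707]]
contact_force: [-1.2, -0.7, -1.8]
gripper_width: 16.8
gripper_force: 59.5
```

Emit:
drive_tool([
  [0.0106,0,0.0107,0,0,0,1],
  [0.0106,0,0.0107,0,0,0,1],
  [0.0106,0,0.0107,0,0,0,1],
  [0,0,0,0,0,0,1],
  [0,0,0,0,0,0,1],
])

```text
time_s: 10.02
position: [597.8, -13.3, 167.3]
tool_rot: [[0.18, -0.966, -0.183], [-0.686, -0.257, 0.681], [-0.705, 0.002, -0.709]]
contact_force: [0.2, 0.5, 0.3]
gripper_width: 16.7
gripper_force: 59.5
```

Run:
```python
from h import *
go((598,-12.3,147)); s=robot.sense();f=grab('scene','s4');g=grab('top','t4')
k=5
a=cv2.imread('pics/s4.png')[145:235,170:250];b=cv2.imread('pics/t4.png')[140:200,270:350]
cv2.imwrite('pics/c4.png',np.hstack([cv2.resize(a,None,fx=k,fy=k,interpolation=2),np.vstack([cv2.resize(b,None,fx=k,fy=k,interpolation=2),np.zeros((150,400,3),np.uint8)])]))
```

```text
pos [597.8 -13.3 167.3] R [[0.18, -0.966, -0.183], [-0.686, -0.257, 0.681], [-0.705, 0.002, -0.709]] F [0.2 0.5 0.3]
tool delta mm [13.7 -0.5 15.1]
```

View pics/c4.png

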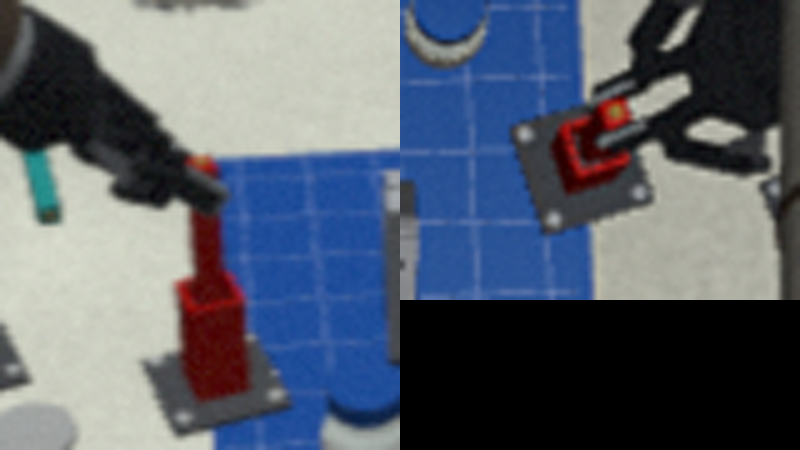

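The handle is inside the sleeve with no contact force (crop: shaft centred at (210,285) in the rim). Lowering until it touches.

Emit:
drive_tool([
  [0.0045,0,0.0045,0,0,0,1],
  [0.0045,0,0.0045,0,0,0,1],
  [0.0018,0,0.0018,0,0,0,1],
  [0,0,0,0,0,0,1],
])

```text
time_s: 10.45
position: [598.0, -13.2, 153.1]
tool_rot: [[0.182, -0.966, -0.181], [-0.686, -0.257, 0.681], [-0.705, 0.0, -0.709]]
contact_force: [0.1, -0.2, -1.3]
gripper_width: 16.6
gripper_force: 59.5
```

Emit:
drive_tool([
  [0.0011,0,0.0011,0,0,0,1],
  [0,0,0,0,0,0,1],
])

```text
time_s: 10.62
position: [598.5, -13.4, 152.3]
tool_rot: [[0.183, -0.966, -0.18], [-0.686, -0.257, 0.681], [-0.704, -0.001, -0.71]]
contact_force: [1.0, -0.8, -1.3]
gripper_width: 17.1
gripper_force: 59.5
```

Emit:
drive_tool([
  [0.0011,0,0.0011,0,0,0,1],
  [0,0,0,0,0,0,1],
])

```text
time_s: 10.78
position: [598.4, -13.3, 150.8]
tool_rot: [[0.183, -0.966, -0.18], [-0.686, -0.257, 0.681], [-0.704, -0.001, -0.71]]
contact_force: [-0.9, 0.0, -0.5]
gripper_width: 16.9
gripper_force: 59.5
```

Emit:
drive_tool([
  [0.0014,0,0.0014,0,0,0,1],
  [0,0,0,0,0,0,1],
])

```text
time_s: 10.95
position: [598.4, -13.3, 148.6]
tool_rot: [[0.183, -0.966, -0.18], [-0.686, -0.257, 0.681], [-0.704, -0.001, -0.71]]
contact_force: [-0.4, -0.0, -0.3]
gripper_width: 17.1
gripper_force: 59.5
```

Emit:
drive_tool([
  [0.0011,0,0.0011,0,0,0,1],
  [0,0,0,0,0,0,1],
])

```text
time_s: 11.12
position: [598.4, -13.3, 147.0]
tool_rot: [[0.183, -0.966, -0.18], [-0.686, -0.257, 0.681], [-0.705, -0.001, -0.71]]
contact_force: [-1.1, 0.2, -0.7]
gripper_width: 16.8
gripper_force: 59.5
```

Emit:
drive_tool([
  [0.0008,0,0.0008,0,0,0,1],
  [0,0,0,0,0,0,1],
])

```text
time_s: 11.28
position: [598.4, -13.3, 146.0]
tool_rot: [[0.183, -0.966, -0.18], [-0.686, -0.257, 0.681], [-0.704, -0.001, -0.71]]
contact_force: [-0.0, 0.9, 0.1]
gripper_width: 17.0
gripper_force: 59.5
```

Emit:
drive_tool([
  [0.0008,0,0.0008,0,0,0,1],
  [0,0,0,0,0,0,1],
])

```text
time_s: 11.45
position: [598.6, -13.4, 145.4]
tool_rot: [[0.184, -0.966, -0.18], [-0.686, -0.257, 0.681], [-0.704, -0.002, -0.71]]
contact_force: [-0.2, 0.3, 0.7]
gripper_width: 16.6
gripper_force: 59.7
```

Emit:
drive_tool([
  [0.0008,0,0.0008,0,0,0,1],
  [0,0,0,0,0,0,1],
])

```text
time_s: 11.62
position: [598.6, -13.4, 145.3]
tool_rot: [[0.185, -0.966, -0.18], [-0.685, -0.258, 0.681], [-0.705, -0.002, -0.71]]
contact_force: [-2.2, -0.9, 4.9]
gripper_width: 17.1
gripper_force: 60.1
```

Emit:
drive_tool([
  [0.0008,0,0.0008,0,0,0,1],
  [0,0,0,0,0,0,1],
])

```text
time_s: 11.78
position: [598.6, -13.4, 145.3]
tool_rot: [[0.186, -0.966, -0.18], [-0.685, -0.259, 0.681], [-0.705, -0.003, -0.709]]
contact_force: [-1.0, -0.8, 10.0]
gripper_width: 16.9
gripper_force: 60.5
```

Floor contact at 10 N, so the red handle is home. Releasing and backing off along the tool axis.

Emit:
drive_tool([
  [-0.0008,0,-0.0008,0,0,0,1],
  [0,0,0,0,0,0,0.8],
  [0,0,0,0,0,0,0.5],
  [0,0,0,0,0,0,0.2],
  [0,0,0,0,0,0,0],
])

```text
time_s: 12.2
position: [598.4, -13.3, 143.3]
tool_rot: [[0.182, -0.967, -0.18], [-0.686, -0.256, 0.681], [-0.704, -0.001, -0.71]]
contact_force: [0.3, 0.7, -0.4]
gripper_width: 52.8
gripper_force: 0.0
```

Emit:
drive_tool([
  [0,0,0,0,0,0,0],
  [0,0,0,0,0,0,0],
  [0,0,0,0,0,0,0],
  [0,0,0,0,0,0,0],
  [0,0,-0.01,0,0,0,0],
])

```text
time_s: 12.62
position: [599.4, -19.2, 150.0]
tool_rot: [[0.181, -0.966, -0.183], [-0.685, -0.258, 0.682], [-0.706, 0.002, -0.708]]
contact_force: [0.3, 0.3, -0.4]
gripper_width: 85.5
gripper_force: 0.0
```

Emit:
drive_tool([
  [0,0,-0.03,0,0,0,0],
  [0,0,-0.035,0,0,0,0],
  [0,0,-0.035,0,0,0,0],
  [0,0,-0.035,0,0,0,0],
  [0,0,-0.03,0,0,0,0],
])

```text
time_s: 13.03
position: [630.2, -134.8, 270.7]
tool_rot: [[0.184, -0.967, -0.178], [-0.687, -0.256, 0.68], [-0.703, -0.003, -0.711]]
contact_force: [0.5, -0.2, 0.1]
gripper_width: 85.1
gripper_force: 0.0
```

Run:
```python
from h import *
go((551,227.5,280)); f=grab('scene','s5');g=grab('top','t5')
k=5
a=cv2.imread('pics/s5.png')[145:235,170:250];b=cv2.imread('pics/t5.png')[140:200,270:350]
cv2.imwrite('pics/c5.png',np.hstack([cv2.resize(a,None,fx=k,fy=k,interpolation=2),np.vstack([cv2.resize(b,None,fx=k,fy=k,interpolation=2),np.zeros((150,400,3),np.uint8)])]))
print(((proj(f,(597.7,-4,156))+.5-[170,145])*k-.5).round(1))
hsv=cv2.cvtColor(f['color'][145:175,190:225],cv2.COLOR_RGB2HSV); m=((hsv[...,0]<8)|(hsv[...,0]>172))&(hsv[...,1]>120)
ys,xs=np.nonzero(m); print('red rows',((ys.min()+.5)*5),(xs[ys<ys.min()+4].mean()+20.5)*5)
```

```text
pos [ 630.2 -134.8  270.7] R [[0.184, -0.967, -0.178], [-0.687, -0.256, 0.68], [-0.703, -0.003, -0.711]] F [ 0.5 -0.2  0.1]
tool delta mm [-270.1  -16.3  253.8]
[203.9 190.6]Traceback (most recent call last):
  File "<stdin>", line 8, in <module>
    return umr_minimum(a, axis, None, out, keepdims, initial, where)
ValueError: zero-size array to reduction operation minimum which has no identity
```

Emit:
drive_tool([
  [0,0,0,0,0.1,0,0],
  [0,0,0,0,0.1,0,0],
  [0,0,0,0,0.1,0,0],
  [0,0,0,0,0.1,0,0],
  [0,0,0,0,0.1,0,0],
])

```text
time_s: 13.55
position: [630.0, -132.7, 268.6]
tool_rot: [[0.248, -0.966, -0.068], [-0.93, -0.257, 0.264], [-0.273, -0.002, -0.962]]
contact_force: [-0.5, 0.2, 0.1]
gripper_width: 85.6
gripper_force: 0.0
```

Emit:
drive_tool([
  [0,0,0,0,0.1,0,0],
  [0,0,0,0,0.1,0,0],
  [0,0,0,0,0.083,0,0],
  [0,0,0,0,0,0.11,0],
  [0,0,0,0,0,0.11,0],
])

```text
time_s: 13.97
position: [628.9, -130.8, 267.9]
tool_rot: [[0.037, -0.999, 0.0], [-0.999, -0.037, -0.001], [0.001, -0.0, -1.0]]
contact_force: [0.6, -0.9, 0.6]
gripper_width: 85.4
gripper_force: 0.0
```

Emit:
drive_tool([
  [0,0,0,0,0,0.11,0],
  [0,0,0,0,0,0.11,0],
  [0,0,0,0,0,0.11,0],
  [0,0,0,0,0,0.11,0],
  [0,0,0,0,0,0.11,0],
])

```text
time_s: 14.38
position: [629.5, -132.2, 267.8]
tool_rot: [[-0.493, -0.87, 0.001], [-0.87, 0.493, -0.001], [0.0, -0.001, -1.0]]
contact_force: [-0.1, -0.4, 0.3]
gripper_width: 85.2
gripper_force: 0.0
```

Emit:
drive_tool([
  [0,0,0,0,0,0.11,0],
  [0,0,0,0,0,0.11,0],
  [0,0,0,0,0,0.11,0],
  [0,0,0,0,0,0.11,0],
  [0,0,0,0,0,0.11,0],
])

```text
time_s: 14.8
position: [629.5, -132.3, 267.8]
tool_rot: [[-0.875, -0.484, 0.001], [-0.484, 0.875, -0.001], [-0.0, -0.001, -1.0]]
contact_force: [-0.5, -0.3, -0.2]
gripper_width: 85.3
gripper_force: 0.0
```

Emit:
drive_tool([
  [0,0,0,0,0,0.11,0],
  [0,0,0,0,0,0.11,0],
  [0,0,0,0,0,0.11,0],
  [0,0,0,0,0,0.11,0],
  [0,0,0,0,0,0.11,0],
])

```text
time_s: 15.22
position: [629.5, -132.3, 267.8]
tool_rot: [[-0.999, 0.045, 0.001], [0.045, 0.999, -0.001], [-0.001, -0.001, -1.0]]
contact_force: [-0.2, -0.1, -0.0]
gripper_width: 85.2
gripper_force: 0.0
```

Run:
```python
from h import *
go((557,226.5,270)); f=grab('scene','s6')
print('tail pred',proj(f,(597.7,-4,156)).round(1))
r=f['color'][165:200,195:225].astype(int); m=(r[...,0]>1.8*r[...,1])&(r[...,0]>50)
for y in range(0,35,2): 
    x=np.nonzero(m[y])[0]; print(y+165,(x.min()+195,x.max()+195) if len(x) else None,end=' ')
```

```text
pos [ 629.5 -132.3  267.8] R [[-0.999, 0.045, 0.001], [0.045, 0.999, -0.001], [-0.001, -0.001, -1.0]] F [-0.2 -0.1 -0. ]
tool delta mm [ 88.5 355.2  -2.6]
tail pred [210.4 182.7]
165 None 167 None 169 None 171 None 173 None 175 None 177 None 179 None 181 None 183 (np.int64(208), np.int64(212)) 185 (np.int64(208), np.int64(213)) 187 (np.int64(208), np.int64(213)) 189 (np.int64(209), np.int64(213)) 191 (np.int64(209), np.int64(213)) 193 (np.int64(209), np.int64(213)) 195 (np.int64(209), np.int64(213)) 197 (np.int64(209), np.int64(213)) 199 (np.int64(209), np.int64(215))
```

Red stands at the predicted height (tail at row ~182). Going for black.

Emit:
drive_tool([
  [0.0098,0.0395,0,0,0,0,0],
  [0.0098,0.0395,0,0,0,0,0],
  [0.0098,0.0395,0,0,0,0,0],
  [0.0098,0.0395,0,0,0,0,0],
  [0.0098,0.0395,0,0,0,0,0],
])

```text
time_s: 15.68
position: [587.7, 68.3, 267.8]
tool_rot: [[-0.999, 0.037, 0.001], [0.037, 0.999, -0.001], [-0.001, -0.001, -1.0]]
contact_force: [0.8, 0.4, -0.2]
gripper_width: 85.4
gripper_force: 0.0
```

Emit:
drive_tool([
  [0.0098,0.0395,0,0,0,0,0],
  [0.0098,0.0395,0,0,0,0,0],
  [0.0098,0.0395,0,0,0,0,0],
  [0.0098,0.0395,0,0,0,0.024,0],
  [0,0,0,0,0,0,0],
])

```text
time_s: 16.1
position: [554.3, 232.1, 267.2]
tool_rot: [[-0.998, 0.055, 0.002], [0.055, 0.998, 0.0], [-0.002, 0.0, -1.0]]
contact_force: [0.1, -0.7, 0.4]
gripper_width: 85.4
gripper_force: 0.0
```

Run:
```python
from h import *
go((557.5,227,146))
```

```text
pos [554.3 232.1 267.2] R [[-0.998, 0.055, 0.002], [0.055, 0.998, 0.0], [-0.002, 0.0, -1.0]] F [ 0.1 -0.7  0.4]
tool delta mm [ -3.3  -4.9 121.2]
```

Emit:
drive_tool([
  [-0.003,-0.005,0.03,0,0,0.012,0],
  [0,0,0.035,0,0,0,0],
  [0,0,0.03,0,0,0,0],
  [0,0,0.015,0,0,0,0],
  [0,0,0,0,0,0,0],
])

```text
time_s: 16.52
position: [556.0, 219.4, 153.0]
tool_rot: [[-0.997, 0.074, -0.007], [0.074, 0.997, -0.006], [0.006, -0.006, -1.0]]
contact_force: [-0.1, 0.6, 0.0]
gripper_width: 85.9
gripper_force: 0.0
```

Emit:
drive_tool([
  [0,0,0.005,0,0,0,0],
  [0,0,0,0,0,0,0],
])

```text
time_s: 16.68
position: [559.1, 221.1, 153.2]
tool_rot: [[-0.997, 0.074, 0.003], [0.074, 0.997, -0.001], [-0.003, -0.0, -1.0]]
contact_force: [-0.2, -0.1, 0.6]
gripper_width: 85.6
gripper_force: 0.0
```

Emit:
drive_tool([
  [0.002,0.0055,0.006,0,0,0,0],
  [0,0,0,0,0,0,0],
  [0,0,0,0,0,0,0],
])

```text
time_s: 16.93
position: [557.3, 227.0, 147.3]
tool_rot: [[-0.997, 0.075, 0.003], [0.075, 0.997, -0.0], [-0.003, -0.0, -1.0]]
contact_force: [-0.4, -0.2, -0.4]
gripper_width: 85.2
gripper_force: 0.0
```

Emit:
drive_tool([
  [0,0,0.001,0,0,0,0.5],
  [0,0,0,0,0,0,0.8],
  [0,0,0,0,0,0,1],
  [0,0,0,0,0,0,1],
  [0,0,0,0,0,0,1],
])

```text
time_s: 17.35
position: [557.2, 226.5, 145.8]
tool_rot: [[-0.997, 0.075, 0.002], [0.075, 0.997, -0.001], [-0.002, -0.001, -1.0]]
contact_force: [-0.2, 0.0, 0.4]
gripper_width: 25.8
gripper_force: 0.0
```

Emit:
drive_tool([
  [0,0,0,0,0,0,1],
  [0,0,0,0,0,0,1],
  [0,0,0,0,0,0,1],
  [0,0,0,0,0,0,1],
])

```text
time_s: 17.68
position: [557.3, 226.6, 145.9]
tool_rot: [[-0.997, 0.075, 0.002], [0.075, 0.997, -0.001], [-0.002, -0.001, -1.0]]
contact_force: [-0.3, 0.9, 2.2]
gripper_width: 16.8
gripper_force: 59.5
```

Black is gripped (16.8 mm). Lifting and carrying over to the black sleeve.

Emit:
drive_tool([
  [0,0,-0.01,0,0,0,1],
  [0,0,-0.025,0,0,0,1],
  [0,0,-0.04,0,0,0,1],
  [0,0,-0.04,0,0,0,1],
  [0,0,-0.04,0,0,0,1],
])

```text
time_s: 18.1
position: [556.5, 226.2, 302.7]
tool_rot: [[-0.997, 0.075, 0.001], [0.075, 0.997, -0.002], [-0.001, -0.002, -1.0]]
contact_force: [1.8, 0.9, -0.6]
gripper_width: 17.2
gripper_force: 59.4
```

Emit:
drive_tool([
  [-0.003,-0.038,0,0,0,0,1],
  [-0.003,-0.038,0,0,0,0,1],
  [-0.003,-0.038,0,0,0,0,1],
  [-0.003,-0.038,0,0,0,0,1],
  [-0.003,-0.038,0,0,0,0,1],
])

```text
time_s: 18.52
position: [557.0, 34.3, 301.5]
tool_rot: [[-0.997, 0.075, 0.002], [0.075, 0.997, -0.001], [-0.002, -0.001, -1.0]]
contact_force: [0.3, 0.1, -0.7]
gripper_width: 16.8
gripper_force: 59.4
```

Emit:
drive_tool([
  [-0.003,-0.038,0,0,0,0,1],
  [-0.003,-0.038,0,0,0,0,1],
  [-0.003,-0.038,0,0,0,0,1],
  [-0.003,-0.038,0,0,0,0,1],
  [-0.003,-0.038,0,0,0,0,1],
])

```text
time_s: 18.93
position: [557.6, -156.4, 301.7]
tool_rot: [[-0.997, 0.075, 0.002], [0.075, 0.997, -0.001], [-0.002, -0.001, -1.0]]
contact_force: [-0.1, -0.5, -0.1]
gripper_width: 17.0
gripper_force: 59.4
```

Emit:
drive_tool([
  [0,-0.023,0,0,0,0,1],
  [0,0,0,0,0,-0.11,1],
  [0,0,0,0,0,-0.11,1],
  [0,0,0,0,0,-0.11,1],
  [0,0,0,0,0,-0.11,1],
])

```text
time_s: 19.35
position: [556.1, -177.9, 301.4]
tool_rot: [[-0.933, -0.361, 0.001], [-0.361, 0.933, -0.001], [-0.001, -0.002, -1.0]]
contact_force: [-0.4, 0.1, -0.0]
gripper_width: 17.2
gripper_force: 59.4
```

Emit:
drive_tool([
  [0,0,0,0,0,-0.11,1],
  [0,0,0,0,0,-0.11,1],
  [0,0,0,0,0,-0.11,1],
  [0,0,0,0,0,-0.11,1],
  [0,0,0,0,0,-0.11,1],
])

```text
time_s: 19.77
position: [556.2, -177.5, 301.5]
tool_rot: [[-0.606, -0.796, 0.001], [-0.796, 0.606, -0.001], [0.0, -0.002, -1.0]]
contact_force: [-0.2, 0.7, -0.6]
gripper_width: 16.6
gripper_force: 59.4
```

Emit:
drive_tool([
  [0,0,0,0,0,-0.11,1],
  [0,0,0,0,0,-0.11,1],
  [0,0,0,0,0,-0.11,1],
  [0,0,0,0,0,-0.11,1],
  [0,0,0,0,0,-0.11,1],
])

```text
time_s: 20.18
position: [556.1, -177.5, 301.4]
tool_rot: [[-0.101, -0.995, 0.001], [-0.995, 0.101, -0.001], [0.001, -0.001, -1.0]]
contact_force: [0.7, -0.5, -0.3]
gripper_width: 16.9
gripper_force: 59.4
```

Emit:
drive_tool([
  [0,0,0,0,0,-0.11,1],
  [0,0,0,0,0,-0.11,1],
  [0,0,0,0,0,-0.11,1],
  [0,0,0,0,0,-0.11,1],
  [0,0,0,0,0,0,1],
])

```text
time_s: 20.6
position: [556.2, -177.5, 301.4]
tool_rot: [[0.329, -0.944, 0.001], [-0.944, -0.329, -0.001], [0.002, -0.001, -1.0]]
contact_force: [0.2, 0.4, 0.0]
gripper_width: 16.7
gripper_force: 59.4
```

Run:
```python
from h import *
go((557,-187,305));s=robot.sense();y=s['tool_rot'][:,1];print('h',np.degrees(np.arctan2(y[1],y[0]))-90,s['q'].round(1))
```

```text
pos [ 556.2 -177.5  301.4] R [[0.329, -0.944, 0.001], [-0.944, -0.329, -0.001], [0.002, -0.001, -1.0]] F [0.2 0.4 0. ]
tool delta mm [ 9.3  2.4 -3.6]
h -250.77899574504437 [ -1.8  16.3  -1.1   0.1 -72.5  21. ]
```

Emit:
drive_tool([
  [0.009,0,0,0,0,-0.049,1],
  [0,0,0,0,-0.065,0,1],
  [0,0,0,0,-0.09,0,1],
  [0,0,0,0,-0.09,0,1],
  [0,0,0,0,-0.09,0,1],
])

```text
time_s: 21.02
position: [559.5, -185.7, 302.2]
tool_rot: [[0.351, -0.928, -0.121], [-0.876, -0.372, 0.307], [-0.33, -0.002, -0.944]]
contact_force: [0.4, -0.3, -1.1]
gripper_width: 17.2
gripper_force: 59.3
```

Emit:
drive_tool([
  [0,0,0,0,-0.09,0,1],
  [0,0,0,0,-0.09,0,1],
  [0,0,0,0,-0.09,0,1],
  [0,0,0,0,-0.09,0,1],
  [0,0,0,0,-0.09,0,1],
])

```text
time_s: 21.43
position: [559.5, -186.4, 301.6]
tool_rot: [[0.262, -0.928, -0.263], [-0.656, -0.372, 0.657], [-0.708, 0.0, -0.706]]
contact_force: [-0.5, -0.1, -1.3]
gripper_width: 17.3
gripper_force: 59.3
```

Emit:
drive_tool([
  [0,0,0,0,0,0,1],
  [0,0,0,0,0,0,1],
])

```text
time_s: 21.6
position: [559.5, -187.0, 299.7]
tool_rot: [[0.262, -0.929, -0.263], [-0.659, -0.371, 0.654], [-0.705, 0.002, -0.709]]
contact_force: [0.0, 0.1, -0.3]
gripper_width: 17.1
gripper_force: 59.5
```

Run:
```python
from h import *
go((560.5,-185.6,245));s=robot.sense();y=s['tool_rot'][:,1];print('h',np.degrees(np.arctan2(y[1],y[0]))+270)
```

```text
pos [ 559.5 -187.   299.7] R [[0.262, -0.929, -0.263], [-0.659, -0.371, 0.654], [-0.705, 0.002, -0.709]] F [ 0.   0.1 -0.3]
tool delta mm [38.  -1.6 39.4]
h 111.77177888867007
```

Emit:
drive_tool([
  [0.0127,-0.0005,0.0131,0,0,0,1],
  [0.0127,-0.0005,0.0131,0,0,0,1],
  [0.0126,-0.0005,0.0131,0,0,0,1],
  [0,0,0,0,0,0,1],
  [0,0,0,0,0,0,1],
])

```text
time_s: 22.02
position: [560.2, -183.9, 246.9]
tool_rot: [[0.265, -0.927, -0.264], [-0.658, -0.375, 0.653], [-0.705, 0.0, -0.709]]
contact_force: [0.0, -0.3, -0.3]
gripper_width: 17.2
gripper_force: 59.5
```

Run:
```python
from h import *
go((560.5,-185.6,160))
f=grab('scene','s7');g=grab('top','t7');k=5
a=cv2.imread('pics/s7.png')[145:235,125:205];b=cv2.imread('pics/t7.png')[150:210,320:400]
im=np.hstack([cv2.resize(a,None,fx=k,fy=k,interpolation=2),np.vstack([cv2.resize(b,None,fx=k,fy=k,interpolation=2),np.zeros((150,400,3),np.uint8)])])
cv2.imwrite('pics/c7.png',cv2.convertScaleAbs(im,alpha=1.6,beta=20))
for n,q in(('tip',(557,-177,106)),('tail',(557,-177,256)),('rim',(557,-177,80))):
    print(n,((proj(f,q)+.5-[125,145])*k-.5).round(1),((proj(g,q)+.5-[320,150])*k-.5+[400,0]).round(1))
```

```text
pos [ 560.2 -183.9  246.9] R [[0.265, -0.927, -0.264], [-0.658, -0.375, 0.653], [-0.705, 0.0, -0.709]] F [ 0.  -0.3 -0.3]
tool delta mm [62.5  0.4 60.5]
tip [157.7 234.6] [625.2 139.4]
tail [125.7  30.6] [699.2  93.2]
rim [162.9 267.4] [614.2 146.3]
```

View pics/c7.png

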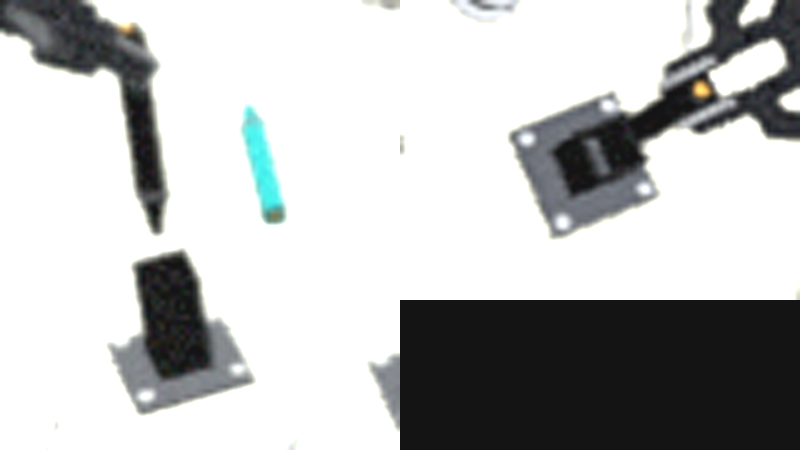

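Scene half: tip (157,233), tail (127,29), rim corners (134,265),(184,252),(199,280). Top half: tail (702,90), plate corners (511,133),(614,94),(657,193),(553,237).

Run:
```python
from h import *
f=load('s7');g=load('t7');k=5
a=lambda x,y:((x+.5)/k-.5+125,(y+.5)/k-.5+145); b=lambda x,y:((x-400+.5)/k-.5+320,(y+.5)/k-.5+150)
print('tail',tri((f,*a(127,29)),(g,*b(702,90))))
print('tip',onz(f,*a(157,233),106))
P=np.array([onz(g,*b(*c),6)[:2] for c in[(511,133),(614,94),(657,193),(553,237)]]);d=np.diff(np.vstack([P,P[:1]]),axis=0)
print('plate top',P.mean(0),np.linalg.norm(d,axis=1).round(1),np.degrees(np.arctan2(d[:,1],d[:,0]))%90)
print('rim S',(onz(f,*a(134,265),80)+onz(f,*a(199,280),80))/2, np.linalg.norm(onz(f,*a(134,265),80)-onz(f,*a(199,280),80)))
print('plate S',(onz(f,*a(109,346),6)+onz(f,*a(253,381),6))/2)
# screws
for F,m,c in((g,b,[(527,139),(609,104),(644,188),(563,222)]),):
    print('screws',np.mean([onz(F,*m(*q),7) for q in c],0))
```

```text
tail (array([ 558.3222426 , -176.85672117,  258.17812662]), [np.float64(1.0), np.float64(1.0)])
tip [ 555.16779715 -177.58260817  106.        ]
plate top [ 557.19720699 -175.92786762] [76.8 73.8 78.3 76.4] [18.95498227 19.50241251 20.887029   18.43249985]
rim S [ 562.67778303 -174.44328956   80.        ] 46.97840383772006
plate S [ 563.98157642 -174.49928931    6.        ]
screws [ 557.64238972 -177.06207096    7.        ]
```

Emit:
drive_tool([
  [-0.0007,-0.0015,0.0007,0,0,0,1],
  [0.0106,0,0.0107,0,0,0,1],
  [0.0106,0,0.0107,0,0,0,1],
  [0.0071,0,0.0071,0,0,0,1],
  [0,0,0,0,0,0,1],
])

```text
time_s: 22.53
position: [561.0, -182.6, 204.7]
tool_rot: [[0.263, -0.928, -0.265], [-0.656, -0.373, 0.656], [-0.707, 0.001, -0.707]]
contact_force: [0.0, 0.6, -1.1]
gripper_width: 16.7
gripper_force: 59.4
```

Emit:
drive_tool([
  [0.0071,0,0.0071,0,0,0,1],
  [0.0071,0,0.0071,0,0,0,1],
  [0.0071,0,0.0071,0,0,0,1],
  [0,0,0,0,0,0,1],
  [0,0,0,0,0,0,1],
])

```text
time_s: 22.95
position: [561.4, -183.0, 175.3]
tool_rot: [[0.264, -0.928, -0.264], [-0.657, -0.373, 0.655], [-0.707, 0.0, -0.708]]
contact_force: [-0.0, 0.1, 0.1]
gripper_width: 16.5
gripper_force: 59.5
```

Emit:
drive_tool([
  [0.006,0,0.006,0,0,0,1],
  [0.006,0,0.006,0,0,0,1],
  [0.0045,0,0.0045,0,0,0,1],
  [0,0,0,0,0,0,1],
  [0,0,0,0,0,0,1],
])

```text
time_s: 23.37
position: [561.4, -183.1, 152.1]
tool_rot: [[0.264, -0.928, -0.264], [-0.657, -0.373, 0.655], [-0.706, 0.0, -0.708]]
contact_force: [0.1, -0.6, -0.0]
gripper_width: 16.9
gripper_force: 59.5
```

Emit:
drive_tool([
  [0.0012,0,0.0012,0,0,0,1],
  [0,0,0,0,0,0,1],
])

```text
time_s: 23.53
position: [561.8, -183.2, 151.2]
tool_rot: [[0.266, -0.928, -0.263], [-0.657, -0.373, 0.655], [-0.705, -0.001, -0.709]]
contact_force: [0.2, -0.2, -0.6]
gripper_width: 16.9
gripper_force: 59.5
```

Emit:
drive_tool([
  [0.0012,0,0.0012,0,0,0,1],
  [0,0,0,0,0,0,1],
])

```text
time_s: 23.7
position: [561.7, -183.1, 149.4]
tool_rot: [[0.265, -0.928, -0.263], [-0.657, -0.373, 0.655], [-0.706, -0.001, -0.709]]
contact_force: [-0.4, 0.4, -0.5]
gripper_width: 16.9
gripper_force: 59.5
```

Emit:
drive_tool([
  [0.0012,0,0.0012,0,0,0,1],
  [0,0,0,0,0,0,1],
])

```text
time_s: 23.87
position: [561.6, -183.1, 147.5]
tool_rot: [[0.265, -0.928, -0.263], [-0.657, -0.373, 0.655], [-0.706, -0.001, -0.708]]
contact_force: [0.6, -0.5, -1.1]
gripper_width: 16.8
gripper_force: 59.5
```

Emit:
drive_tool([
  [0.001,0,0.001,0,0,0,1],
  [0,0,0,0,0,0,1],
])

```text
time_s: 24.03
position: [561.6, -183.1, 146.1]
tool_rot: [[0.265, -0.928, -0.263], [-0.657, -0.373, 0.655], [-0.706, -0.001, -0.708]]
contact_force: [-0.1, 0.4, -0.6]
gripper_width: 16.8
gripper_force: 59.5
```

Emit:
drive_tool([
  [0.0009,0,0.0009,0,0,0,1],
  [0,0,0,0,0,0,1],
])

```text
time_s: 24.2
position: [561.6, -183.1, 144.8]
tool_rot: [[0.265, -0.928, -0.263], [-0.657, -0.373, 0.655], [-0.706, -0.001, -0.708]]
contact_force: [-0.0, -0.7, -1.0]
gripper_width: 17.0
gripper_force: 59.5
```

Emit:
drive_tool([
  [0.0008,0,0.0008,0,0,0,1],
  [0,0,0,0,0,0,1],
])

```text
time_s: 24.37
position: [561.6, -183.2, 143.7]
tool_rot: [[0.265, -0.928, -0.263], [-0.657, -0.373, 0.655], [-0.706, -0.001, -0.708]]
contact_force: [-0.1, -0.0, 0.2]
gripper_width: 16.7
gripper_force: 59.5
```

Emit:
drive_tool([
  [0.0008,0,0.0008,0,0,0,1],
  [0,0,0,0,0,0,1],
])

```text
time_s: 24.53
position: [561.7, -183.2, 143.2]
tool_rot: [[0.266, -0.928, -0.263], [-0.657, -0.374, 0.655], [-0.706, -0.001, -0.709]]
contact_force: [-0.3, 0.3, 1.5]
gripper_width: 16.7
gripper_force: 59.6
```

Emit:
drive_tool([
  [0.0008,0,0.0008,0,0,0,1],
  [0,0,0,0,0,0,1],
])

```text
time_s: 24.7
position: [561.7, -183.3, 143.1]
tool_rot: [[0.267, -0.927, -0.263], [-0.657, -0.375, 0.655], [-0.706, -0.002, -0.709]]
contact_force: [0.0, -0.6, 5.2]
gripper_width: 16.9
gripper_force: 60.0
```

Emit:
drive_tool([
  [0.0008,0,0.0008,0,0,0,1],
  [0,0,0,0,0,0,1],
])

```text
time_s: 24.87
position: [561.7, -183.3, 143.0]
tool_rot: [[0.268, -0.927, -0.263], [-0.656, -0.375, 0.655], [-0.706, -0.002, -0.709]]
contact_force: [-0.7, -0.0, 8.8]
gripper_width: 17.0
gripper_force: 60.4
```

Black is home (8.8 N at the floor). Releasing and retreating.

Emit:
drive_tool([
  [-0.0008,0,-0.0008,0,0,0,1],
  [0,0,0,0,0,0,0.8],
  [0,0,0,0,0,0,0.5],
  [0,0,0,0,0,0,0.2],
  [0,0,0,0,0,0,0],
])

```text
time_s: 25.28
position: [561.6, -183.1, 141.0]
tool_rot: [[0.265, -0.928, -0.263], [-0.657, -0.373, 0.655], [-0.706, -0.001, -0.708]]
contact_force: [0.6, 0.2, -0.0]
gripper_width: 52.7
gripper_force: 0.0
```

Emit:
drive_tool([
  [0,0,0,0,0,0,0],
  [0,0,0,0,0,0,0],
  [0,0,0,0,0,0,0],
  [0,0,0,0,0,0,0],
  [0,0,-0.01,0,0,0,0],
])

```text
time_s: 25.7
position: [563.6, -188.6, 147.8]
tool_rot: [[0.264, -0.927, -0.265], [-0.655, -0.374, 0.656], [-0.708, 0.001, -0.706]]
contact_force: [-0.8, 0.1, -0.1]
gripper_width: 85.6
gripper_force: 0.0
```

Emit:
drive_tool([
  [0,0,-0.03,0,0,0,0],
  [0,0,-0.035,0,0,0,0],
  [0,0,-0.035,0,0,0,0],
  [0,0,-0.035,0,0,0,0],
  [0,0,-0.03,0,0,0,0],
])

```text
time_s: 26.12
position: [607.8, -299.8, 268.2]
tool_rot: [[0.266, -0.928, -0.261], [-0.659, -0.373, 0.653], [-0.704, -0.002, -0.71]]
contact_force: [0.7, -0.4, 0.7]
gripper_width: 85.1
gripper_force: 0.0
```

Emit:
drive_tool([
  [0,0,0,0,0.1,0,0],
  [0,0,0,0,0.1,0,0],
  [0,0,0,0,0.1,0,0],
  [0,0,0,0,0.1,0,0],
  [0,0,0,0,0.1,0,0],
])

```text
time_s: 26.53
position: [608.1, -298.8, 266.9]
tool_rot: [[0.359, -0.928, -0.1], [-0.892, -0.373, 0.254], [-0.273, -0.002, -0.962]]
contact_force: [0.0, 0.7, -0.6]
gripper_width: 85.3
gripper_force: 0.0
```

Emit:
drive_tool([
  [0,0,0,0,0.1,0,0],
  [0,0,0,0,0.1,0,0],
  [0,0,0,0,0.083,0,0],
  [0,0,0,0,0,0,0],
  [0,0,0,0,0,0,0],
])

```text
time_s: 26.95
position: [607.4, -297.0, 266.7]
tool_rot: [[0.374, -0.927, 0.001], [-0.927, -0.374, 0.002], [-0.001, -0.002, -1.0]]
contact_force: [0.4, -0.3, -0.5]
gripper_width: 85.4
gripper_force: 0.0
```

Run:
```python
from h import *
go((440,-340,250)); print(robot.sense()['q'].round(1))
f=grab('scene','s8');g=grab('wrist','w8')
a=cv2.imread('pics/s8.png')[150:240,80:240]
im=np.hstack([cv2.resize(a,(400,225),interpolation=2),cv2.resize(cv2.imread('pics/w8.png'),(400,300))[:225]])
a=cv2.resize(a,None,fx=5,fy=5,interpolation=2); w=cv2.imread('pics/w8.png')
cv2.imwrite('pics/c8.png',a)
print('black tail pred',(proj(f,(558.5,-175.8,156))-[80,150])*5,'ball',(proj(f,(433.3,-348,94))-[80,150])*5)
```

```text
pos [ 607.4 -297.   266.7] R [[0.374, -0.927, 0.001], [-0.927, -0.374, 0.002], [-0.001, -0.002, -1.0]] F [ 0.4 -0.3 -0.5]
tool delta mm [-22.8 171.3  16.5]
[-12.4  26.7   9.7  -0.1 -73.   34.5]
black tail pred [372.24095055 143.78880119] ball [139.42229194 130.07236567]
```

View pics/c8.png

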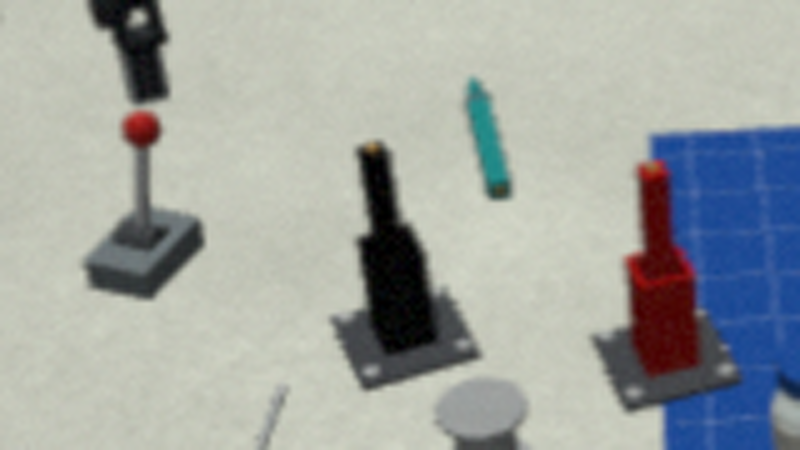

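Both handles stand home: black tail (371,148) and red tail (652,168). Lever ball is at (142,129); housing top corners ≈ (90,255),(140,212),(203,228),(155,270), pivot ≈ (142,237).

Run:
```python
from h import *
f=load('s8');T=load('top0')
a=lambda x,y:((x+.5)/5-.5+80,(y+.5)/5-.5+150);t=lambda x,y:((x+.5)/3.4-.5+218,(y+.5)/3.4-.5+134)
print('ball',tri((f,*a(142,129)),(T,*t(690,277))))
P=np.array([onz(f,*a(*c),25)[:2] for c in[(90,255),(140,212),(203,228),(155,270)]]);d=np.diff(np.vstack([P,P[:1]]),axis=0)
print(P.round(),P.mean(0),np.linalg.norm(d,axis=1),np.degrees(np.arctan2(d[:,1],d[:,0])))
print('pivot',tri((f,*a(142,237)),(T,*t(670,257))))
go((0,0,0))
```

```text
ball (array([ 433.25587743, -347.69464395,   96.63987512]), [np.float64(0.6), np.float64(0.6)])
[[ 476. -388.]
 [ 429. -363.]
 [ 452. -317.]
 [ 497. -342.]] [ 463.58483095 -352.40764714] [53.62865905 51.72875611 51.73446254 51.05913052] [ 151.20173303   62.94203507  -29.64427951 -114.90051398]
pivot (array([ 457.52569922, -358.79239283,   24.98585166]), [np.float64(2.0), np.float64(2.0)])
pos [ 608.2 -298.3  266.2] R [[0.373, -0.928, 0.002], [-0.928, -0.373, 0.002], [-0.001, -0.002, -1.0]] F [-0.5 -1.3 -0.5]
tool delta mm [-503.3  453.8  265.7]
```

Emit:
drive_tool([
  [0,0,0,0,0,-0.111,0.5],
  [0,0,0,0,0,-0.111,1],
  [0,0,0,0,0,-0.111,1],
  [0,0,0,0,0,-0.111,1],
  [0,0,0,0,0,-0.111,1],
])

```text
time_s: 27.47
position: [608.3, -299.2, 265.3]
tool_rot: [[0.808, -0.589, 0.001], [-0.589, -0.808, 0.002], [-0.0, -0.002, -1.0]]
contact_force: [0.6, 0.2, 0.3]
gripper_width: 25.9
gripper_force: 0.0
```

Emit:
drive_tool([
  [0,0,0,0,0,-0.111,1],
  [0,0,0,0,0,-0.111,1],
  [0,0,0,0,0,0,1],
  [0,0,0,0,0,0,1],
  [0,0,0,0,0,0,1],
])

```text
time_s: 27.88
position: [607.9, -298.5, 265.4]
tool_rot: [[0.915, -0.403, 0.001], [-0.403, -0.915, 0.001], [0.0, -0.001, -1.0]]
contact_force: [-0.0, -0.5, 0.3]
gripper_width: 0.2
gripper_force: 0.0
```

Run:
```python
from h import *
go((393,-330,267))
```

```text
pos [ 607.9 -298.5  265.4] R [[0.915, -0.403, 0.001], [-0.403, -0.915, 0.001], [0.0, -0.001, -1.0]] F [-0.  -0.5  0.3]
tool delta mm [-184.   115.4   -1.8]
```

Emit:
drive_tool([
  [-0.0307,0.0192,0,0,0,0,1],
  [-0.0307,0.0192,0,0,0,0,1],
  [-0.0307,0.0192,0,0,0,0,1],
  [-0.0307,0.0192,0,0,0,0,1],
  [-0.0307,0.0192,0,0,0,0,1],
])

```text
time_s: 28.3
position: [427.0, -324.7, 265.5]
tool_rot: [[0.916, -0.401, 0.001], [-0.401, -0.916, 0.001], [0.001, -0.001, -1.0]]
contact_force: [-0.7, -0.7, 0.7]
gripper_width: 0.2
gripper_force: 0.0
```

Emit:
drive_tool([
  [-0.0307,0.0192,0,0,0,0,1],
  [0,0,0,0,0,0,1],
  [0,0,0,0,0,0,1],
])

```text
time_s: 28.55
position: [391.5, -330.3, 266.4]
tool_rot: [[0.915, -0.403, 0.002], [-0.403, -0.915, 0.0], [0.002, -0.001, -1.0]]
contact_force: [1.1, -0.7, 1.3]
gripper_width: -0.2
gripper_force: 0.0
```

Run:
```python
from h import *
go((393,-330,102))
```

```text
pos [ 391.5 -330.3  266.4] R [[0.915, -0.403, 0.002], [-0.403, -0.915, 0.0], [0.002, -0.001, -1.0]] F [ 1.1 -0.7  1.3]
tool delta mm [  0.9  -0.7 164.4]
```

Emit:
drive_tool([
  [0,0,0.04,0,0,0,1],
  [0,0,0.04,0,0,0,1],
  [0,0,0.04,0,0,0,1],
  [0,0,0.03,0,0,0,1],
  [0,0,0.012,0,0,0,1],
])

```text
time_s: 28.97
position: [391.7, -328.4, 98.7]
tool_rot: [[0.916, -0.401, -0.006], [-0.401, -0.916, 0.005], [-0.007, -0.002, -1.0]]
contact_force: [-0.4, 0.5, -0.1]
gripper_width: 0.1
gripper_force: 0.0
```

Emit:
drive_tool([
  [0,0,0,0,0,0,1],
  [0.01,0,0,0,0,0,1],
  [0.01,0,0,0,0,0,1],
  [0.01,0,0,0,0,0,1],
  [0.01,0,0,0,0,0,1],
])

```text
time_s: 29.38
position: [431.7, -346.5, 104.9]
tool_rot: [[0.917, -0.4, 0.004], [-0.4, -0.917, -0.001], [0.003, -0.001, -1.0]]
contact_force: [-0.9, 0.5, 1.1]
gripper_width: 0.2
gripper_force: 0.5
```

Emit:
drive_tool([
  [0.008,0,0,0,0,0,1],
  [0.008,0,0,0,0,0,1],
  [0.008,0,0,0,0,0,1],
  [0,0,0,0,0,0,1],
])

```text
time_s: 29.72
position: [453.4, -356.0, 103.6]
tool_rot: [[0.917, -0.399, 0.003], [-0.399, -0.917, -0.0], [0.003, -0.001, -1.0]]
contact_force: [0.0, -0.6, 1.0]
gripper_width: -0.2
gripper_force: 0.0
```

Emit:
drive_tool([
  [0.005,0,0,0,0,0,1],
  [0.005,0,0,0,0,0,1],
  [0.005,0,0,0,0,0,1],
  [0,0,0,0,0,0,1],
])

```text
time_s: 30.05
position: [466.2, -361.6, 103.4]
tool_rot: [[0.917, -0.399, 0.001], [-0.399, -0.917, 0.0], [0.001, -0.001, -1.0]]
contact_force: [-0.0, 0.2, 0.0]
gripper_width: -0.2
gripper_force: 0.0
```

```bash
cat >> h.py <<'E'
def ball():
    for n,w in(('scene',(85,150,140,230)),('top',(390,180,470,250))):
        f=robot.grab_frame(n);x0,y0,x1,y1=w;r=f['color'][y0:y1,x0:x1].astype(int)
        m=(r[...,0]>2*r[...,1])&(r[...,0]>2*r[...,2])&(r[...,0]>60);ys,xs=np.nonzero(m)
        if len(xs): u,v=xs.mean()+x0,ys.mean()+y0;print(n,len(xs),round(u,1),round(v,1),onz(f,u,v,92).round(1))
E
python3 - <<'E'
from h import *
ball(); go((500,-376,104))
E
```

```text
scene 35 98.0 185.7 [ 485.  -372.2   92. ]
pos [ 465.8 -361.4  103.5] R [[0.917, -0.399, 0.002], [-0.399, -0.917, 0.0], [0.001, -0.001, -1.0]] F [ 0.  -0.1  0.9]
tool delta mm [37.2 -0.3 -0.4]
```

Emit:
drive_tool([
  [0.005,0,0,0,0,0,1],
  [0.003,0,0,0,0,0,1],
  [0,0,0,0,0,0,1],
])

```text
time_s: 30.4
position: [470.3, -363.5, 103.1]
tool_rot: [[0.916, -0.4, -0.006], [-0.4, -0.916, 0.004], [-0.007, -0.001, -1.0]]
contact_force: [-5.7, 2.7, 3.6]
gripper_width: -0.3
gripper_force: 3.3
```

Emit:
drive_tool([
  [0.003,0,0,0,0,0,1],
  [0,0,0,0,0,0,1],
])

```text
time_s: 30.57
position: [470.5, -363.8, 102.8]
tool_rot: [[0.916, -0.401, -0.011], [-0.401, -0.916, 0.006], [-0.013, -0.001, -1.0]]
contact_force: [-11.1, 4.2, 7.0]
gripper_width: -0.1
gripper_force: 5.8
```

Emit:
drive_tool([
  [0.003,0,0,0,0,0,1],
  [0,0,0,0,0,0,1],
])

```text
time_s: 30.73
position: [470.6, -364.1, 102.4]
tool_rot: [[0.916, -0.401, -0.017], [-0.401, -0.916, 0.009], [-0.019, -0.001, -1.0]]
contact_force: [-14.8, 6.9, 10.9]
gripper_width: 0.1
gripper_force: 8.3
```

Run:
```python
from h import *
ball(); go((500,-376,104))
```

```text
scene 42 97.5 187.0 [ 492.  -372.5   92. ]
pos [ 470.6 -364.1  102.4] R [[0.916, -0.401, -0.017], [-0.401, -0.916, 0.009], [-0.019, -0.002, -1.0]] F [-14.4   6.3   9.1]
tool delta mm [31.6 -0.9 -2.2]
```

The force ratio (about tan 0.5) and a finger that no longer advances say the lever is on its stop. One more firm nudge, then back off and up.

Emit:
drive_tool([
  [0.003,0,0,0,0,0,1],
  [0,0,0,0,0,0,1],
])

```text
time_s: 31.0
position: [470.8, -364.4, 102.0]
tool_rot: [[0.915, -0.402, -0.023], [-0.402, -0.916, 0.012], [-0.026, -0.002, -1.0]]
contact_force: [-19.4, 8.0, 12.5]
gripper_width: -0.3
gripper_force: 10.9
```

Emit:
drive_tool([
  [-0.02,0,0,0,0,0,1],
  [-0.02,0,0,0,0,0,1],
  [-0.02,0,0,0,0,0,1],
  [-0.02,0,-0.01,0,0,0,1],
  [0,0,-0.04,0,0,0,1],
])

```text
time_s: 31.42
position: [400.0, -332.3, 147.6]
tool_rot: [[0.915, -0.402, -0.015], [-0.402, -0.916, 0.01], [-0.018, -0.003, -1.0]]
contact_force: [0.1, 1.4, -1.2]
gripper_width: 0.1
gripper_force: 0.0
```

Emit:
drive_tool([
  [0,0,-0.04,0,0,0,1],
  [0,0,-0.04,0,0,0,1],
  [0,0,-0.04,0,0,0,1],
  [0,0,0,0,0,0,1],
  [0,0,0,0,0,0,1],
])

```text
time_s: 31.83
position: [409.0, -336.8, 276.9]
tool_rot: [[0.917, -0.399, 0.009], [-0.399, -0.917, -0.003], [0.009, -0.001, -1.0]]
contact_force: [0.1, -0.0, -0.9]
gripper_width: -0.1
gripper_force: 0.0
```

Run:
```python
from h import *
ball(); f=grab('scene','s9')
a=cv2.imread('pics/s9.png')[150:240,80:240]
cv2.imwrite('pics/c9.png',cv2.resize(a,None,fx=5,fy=5,interpolation=2)); go((0,0,0))
```

```text
scene 34 97.4 187.2 [ 493.6 -372.7   92. ]
pos [ 407.  -335.9  272.3] R [[0.917, -0.4, -0.001], [-0.4, -0.917, 0.002], [-0.001, -0.001, -1.0]] F [-0.3 -0.1 -0.4]
tool delta mm [-507.  -144.8  273.2]
```

View pics/c9.png

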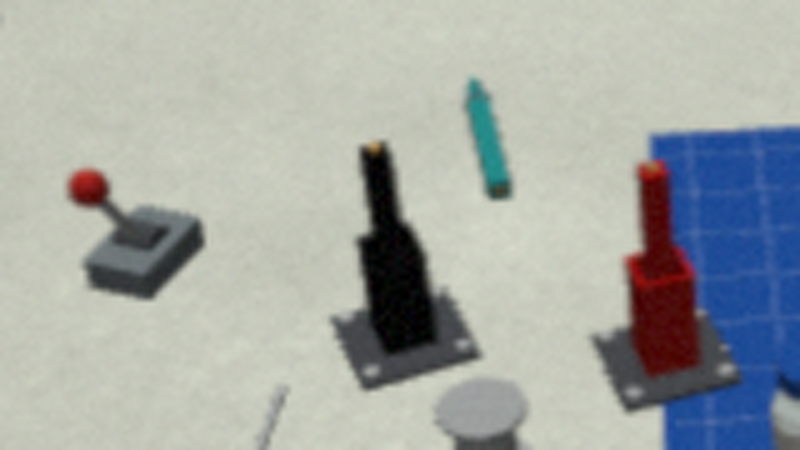

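The lever is fully over: ball at (88,188), 38.7 mm past the pivot against 38.4 expected. Both handles still stand, so I'm handing in.

```bash
python3 -c "
from plant import robot
print(robot.sign_off())"
```

```text
the job is handed in; nothing more can be done
None
```

The red and black handles each stand fully home in the sleeve of their own colour, and the lamp lever was then pushed fully over to on; I handed the job in at about 32 s with the arm clear of everything.

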